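# Close and click shut the water-test kit case

## Task

Close the black water-test kit case: its loose hinge lets the lid sit off to one side, so line the lid up with the lower shell, lower it gently without letting it slam, feel that it drops over the locating tongue, and press it fully home, no harder than needed (the rim and its seal must not be crushed), until both green catches click over it and the edges meet all round. Leave the jar, the vial and the tube rack where they stand, and let go of the case.

Things in the scene. Friction and masses are not known exactly. Their poses are not given: they have to be found in the camera images.
- kit_case: Black lower shell with white insert, 120 (x) x 180 (y) x 45 mm high, fixed. Origin: centre of underside. x points from the front (handle side) to the hinge; the hinge line is along y at x = 60, z = 45 mm (back rim). Front face at x = -60 mm; on it two green spring catches at y = 72 and -72 mm, 22 mm wide, up to z = 64 mm, out to x = -77 mm.
- base_front (a point): Middle of the front top edge of the lower shell: x = -60, y = 0, z = 45 mm in the frame of kit_case, axes as kit_case.
- front_rim: Front rim of the lower shell, fixed: a black rubber seal with a green locating tongue in its middle, 30 mm wide, 12 mm high; origin at the tongue's foot, axes as kit_case. The tongue enters a 33 mm notch in the lid's front wall (1.5 mm play each side). If the lid is farther off to one side, its front wall lands on the tongue and stays 12 mm open (joint lid about 0.10).
- lid (a joint): Lid's hinge angle (rad): 0 closed, pi/2 upright, grows as it opens, at most 2.0. Lid: black shell 120 x 180 x 30 mm, about 0.35 kg, top 75 mm above the table when closed. The hinge's friction holds it near upright; below about 1 rad it falls. Lined up, it rests on the catches at about 0.075 rad; a press of 15 to 25 N near the front edge snaps them over it at about 0.035 rad.
- lid_shift (a joint): Sideways play of the lid along the hinge line (m), along +y of kit_case, -0.014 to 0.014: 0 = lid exactly over the lower shell. It slides stiffly (about 1 to 2 N).
- lid_handle (a point): Middle of the grey round handle bar on the lid's front: 14 mm in diameter, along the hinge line, 92 mm clear between its posts, 36 mm out from the lid's front face. From the hinge axis it lies 156 mm towards the front and 15 mm above the lid's rim plane. Axes are the lid's (kit_case's when closed): x towards the hinge, z out of the lid's top.
- lid_front (a point): Middle of the lower front edge of the lid, 120 mm from the hinge axis; falls on base_front when the case is closed. Axes as lid_handle.
- jar: Closed glass jar with white cap, 72 mm in diameter, 100 mm high, loose; leave it. Origin: centre of its underside.
- vial: Small vial with white cap, 28 mm in diameter, 55 mm high, loose; leave it. Origin: centre of its underside.
- tube_rack: Round white two-tier rack with glass tubes, 130 mm in diameter, 134 mm high, loose; leave it. Origin: centre of its underside.
Things that resemble listed ones, but are neither listed nor needed, are in the scene too. There is more than one size of the jar; the one meant has the size given above.

How it is judged:
By the outcome, as a careful person would: the job done as asked, in the order asked, and still so for the second after the job is handed in, with the robot touching nothing.
It also fails if it takes over 51 s, if anything falls off the work surface, if the arm or the gripper's body presses on something with over 40 N, if the wrist force passes 120 N, or if a joint passes its speed limit or range.

## Robot

A 6-joint arm with a two-finger parallel gripper is mounted at the origin on the work surface. World frame = base frame: x ahead of the robot, y to its left, z up, the work surface at z = 0. Lengths are in m, angles in rad, forces in N, time in s.
With the tool pointing down it reaches from about 0.35 to 0.775 m from the base axis. Payload 5.5 kg.
Tool frame: the origin (TCP) lies at the centre of the arm's flange, where the gripper is bolted on; the fingertips stand 173 mm ahead of it and the grasp point (between the pads) lies 155 mm ahead of it; z points along the fingers, y is the line along which they close (so a half turn about z gives the same grasp; the last joint's range is limited). The gripper opens to 85 mm and grips with 20 to 120 N. Pads are 22 mm wide; open, the fingers measure 114 mm over their backs; the gripper's body (76 mm by 85 mm) begins 54 mm behind the grasp point. The pads swing forward as they close: fully open they stand 13 mm farther back than shut.
Start: joints at [-1.298, 0.313, 0.046, 1.304, 0, 1.431], TCP at [0.231, -0.527, 0.405] pointing down, gripper open.
Joint ranges: [-2.76, 2.76], [-0.86, 1.69], [-1.03, 1.26], [-2.2, 2.34], [-1.47, 1.5], [-3.14, 3.14]. Speed limits (rad/s): [2.57, 2.57, 3.14, 3.14, 3.14, 3.14].

## Interface

Orientations are given as a rotation vector (axis times angle).
In Python, from workcell import sensors, imaging, arm gives the robot as it stands.
- The arm moves only by the tool arm_command, never from a script. Its argument "moves" is a list of rows, each a list of 5 numbers: the closure, from 0 (fully open) to 1 (shut), then the shift along the tool's x, y, z in mm, then the turn about the tool's z in degrees. In form: [[claw, x, y, z, turn], ...]. A call has 1 to 20 rows; each row is the pose to reach, as a shift and turn from the pose commanded when the call began, along the tool's axes at that moment; what a row does not reach only later rows make up. A row lasts 1/10 s, in which the tool goes at most 50 mm and 8.59 degrees, less where a joint would pass 70% of its speed; a pose out of reach is approached as far as the arm can. A call with a gripper value outside its range is refused whole. The fingers move at their own pace and stop on an object; "squeeze" is the grip in N (left out, the last holds). Time passes only in rows, so rows that repeat a pose let the fingers close. It gives the time, the measured TCP pose, the force, the opening and the grip force at its end, in the units of the state.
- sensors.state(): the state, without advancing time (a new reading comes with each control period).
- imaging.capture(name): name is "scene" or "top" or "wrist"; returns the picture (480x640x3 uint8, red, green, blue); there is no depth.
- imaging.camera_model(name): a dict with "camera_matrix" (3x3 intrinsics, pixels), "R" (3x3) and "t" (3): a world point X has camera coordinates R X + t; the wrist camera has in their place "mount" (4x4, takes a point from camera to tool coordinates, whose origin is the TCP and whose axes are the flange's). Camera axes: x right, y down, z forward; pixel columns grow to the right and rows downward; lengths in m; the calibration is good to about 2 mm. A picture is of the moment at which its call begins: read the wrist's pose just before it. camera_model takes no time and is no camera call.
- arm.sign_off(): hands the job in; it is judged then, once.
Trained networks look in the newest picture that a camera, given by its name, has taken for a name from the list of things; names that differ only in an ending like _2 or _b are one class to them, and where a whole thing is asked for, a point or a joint stands for the part that bears it (a point fixed in the world has none). Each returns a list of dicts, best first, with "conf" (0 to 1); they miss things now and then, are a little off and sometimes report something else, mostly with a low value. They report only what shows in the picture. A call takes as long as a camera call. They do not tell look-alikes from the thing itself.
- imaging.look_for(camera, name): "bbox" ([centre column, centre row, width, height] in pixels, round what is visible of it).
The state is a dict: "time_s": time; "joints": joint angles; "qd": joint speeds; "joint_efforts": joint torques, N m; "tcp_pos": TCP position; "eef_rot": TCP orientation; "contact_force": force on the tool from outside, world axes, zero at the start; "moment": the same for the moment, N m; "grip_width": opening from 0.0 (shut) to 1.0 (fully open); "grasp_force": force on a finger pad.
Only numpy, scipy, OpenCV 4.12 (cv2) and the standard library are available. Lean on these libraries where they do the work, as an engineer would, in place of code of your own. Each camera call takes 0.05 s, during which the arm holds its last target. There are 200 camera calls.

## Working session

There is one attempt and no reset: what is moved stays moved. The work goes in short steps, Python scripts to look and compute and a tool call to move; the robot and the scene stay as the last step left them, time stands still between calls to the robot, and variables do not carry over. Pictures are saved under pics/ and viewed, at most 10 in all, crops included, and the job is handed in when it is done.

Besides the shell and the picture viewer there is one more tool, called after ">>>" by a JSON object that holds its "fn" and its "kwargs". arm_command: Moves the arm, as the interface text tells. Its arguments: {"type":"object","properties":{"moves":{"type":"array","items":{"type":"array","items":{"type":"number"}}},"squeeze":{"type":"number"}},"required":["moves"]}

```bash
mkdir -p pics; ls
python3 - <<'E'
from workcell import sensors, imaging, arm
import cv2,numpy as np
np.set_printoptions(precision=4,suppress=True)
a=imaging.capture("scene");b=imaging.capture("top")
cv2.imwrite("pics/s1.png",a[...,::-1]);cv2.imwrite("pics/t1.png",b[...,::-1])
for n in("scene","top","wrist"):
  print(n,imaging.camera_model(n))
for n in("scene","top"):
  for k in("kit_case","lid","lid_handle","front_rim","jar","vial","tube_rack"):
    print(n,k,[(np.round(d["bbox"]).tolist(),round(d["conf"],2)) for d in imaging.look_for(n,k)][:3])
print(sensors.state())
E
```

```text
pics
scene {'camera_matrix': array([[467.8432,   0.    , 317.7204],
       [  0.    , 467.8432, 236.7283],
       [  0.    ,   0.    ,   1.    ]]), 'R': array([[-0.734 ,  0.6791, -0.007 ],
       [ 0.5043,  0.5382, -0.6753],
       [-0.4549, -0.4992, -0.7375]]), 't': array([ 0.3822, -0.2223,  1.1092])}
top {'camera_matrix': array([[459.6005,   0.    , 320.8313],
       [  0.    , 459.6005, 241.8653],
       [  0.    ,   0.    ,   1.    ]]), 'R': array([[ 0.002 , -1.    , -0.0045],
       [-0.9823, -0.0011, -0.1872],
       [ 0.1872,  0.0048, -0.9823]]), 't': array([0.0318, 0.5367, 0.9676])}
wrist {'camera_matrix': array([[339.532 ,   0.    , 322.8301],
       [  0.    , 339.532 , 239.4248],
       [  0.    ,   0.    ,   1.    ]]), 'mount': array([[ 0.0007, -0.9613, -0.2755,  0.0703],
       [ 1.    ,  0.0001,  0.002 , -0.0012],
       [-0.0019, -0.2755,  0.9613,  0.0301],
       [ 0.    ,  0.    ,  0.    ,  1.    ]])}
scene kit_case [([256.0, 213.0, 120.0, 144.0], 0.77)]
scene lid [([216.0, 209.0, 46.0, 130.0], 0.57)]
scene lid_handle [([233.0, 169.0, 40.0, 56.0], 0.73), ([220.0, 207
[... 567 characters left out ...]
, 0.93), ([453.0, 252.0, 45.0, 39.0], 0.83), ([473.0, 195.0, 64.0, 55.0], 0.76)]
top vial [([314.0, 223.0, 14.0, 16.0], 0.5)]
top tube_rack [([265.0, 220.0, 56.0, 64.0], 0.97), ([402.0, 194.0, 90.0, 56.0], 0.65)]
{'time_s': 0.8, 'joints': array([-1.2976,  0.3132,  0.0461,  1.3036, -0.    ,  1.4312]), 'qd': array([ 0.0006, -0.001 , -0.0001, -0.0017,  0.0005,  0.0008]), 'joint_efforts': array([  0.0021, -48.0388,  29.8795,  -0.    ,   0.    ,   0.    ]), 'tcp_pos': array([ 0.2307, -0.5267,  0.4047]), 'eef_rot': array([3.0748, 0.6438, 0.    ]), 'contact_force': array([ 1.7633, -0.3381,  0.3014]), 'moment': array([-0.0537, -0.0143, -0.0499]), 'grasp_force': 0.0, 'grip_width': 0.9990163065261635}
```

View pics/s1.png

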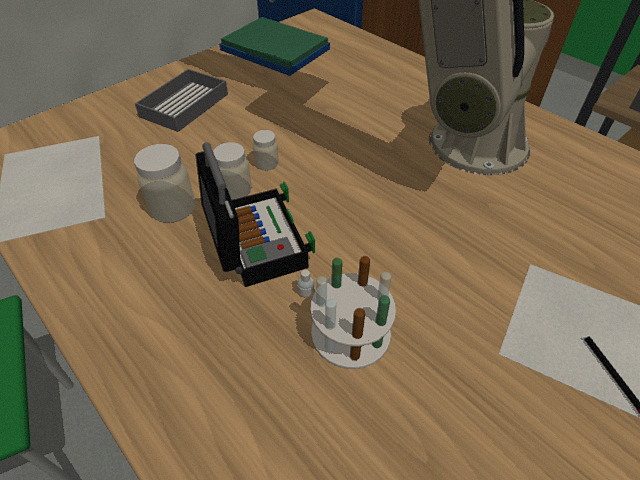

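View pics/t1.png

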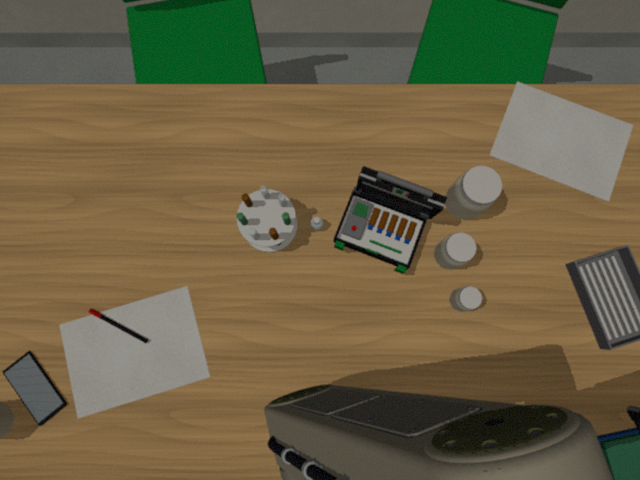

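Scene picture: open case at about (256,213), jars at (160,183), (230,170) and (265,150), vial at (305,286), rack at (352,310). Top picture: case at (385,220) with green catches at (340,244) and (402,267); jars at (482,188), (461,250) and (469,298).

There is only one case. The book, the tray and the phone do not look like it.

```bash
cat > h.py <<'E'
from workcell import sensors, imaging, arm
import cv2,numpy as np
from scipy.spatial.transform import Rotation as Ro
from scipy.optimize import least_squares
np.set_printoptions(precision=4,suppress=True)
def cam(n,st=None):
    m=imaging.camera_model(n);K=m["camera_matrix"]
    if n!="wrist": return K,m["R"],m["t"]
    T=np.eye(4);T[:3,:3]=Ro.from_rotvec(st["eef_rot"]).as_matrix();T[:3,3]=st["tcp_pos"]
    W=np.linalg.inv(T@m["mount"]);return K,W[:3,:3],W[:3,3]
def proj(c,X):
    K,R,t=c;p=(np.atleast_2d(X)@R.T+t)@K.T;return p[:,:2]/p[:,2:]
def onplane(c,uv,z):
    K,R,t=c;o=-R.T@t;d=R.T@np.linalg.inv(K)@[uv[0],uv[1],1];return o+d*(z-o[2])/d[2]
E
python3 - <<'E'
from h import *
c=cam("top")
L=onplane(c,(340,244),.06);R=onplane(c,(402,267),.06);print(L,R,np.linalg.norm(L-R))
y=(L-R)/np.linalg.norm(L-R);yaw=np.arctan2(-y[0],y[1]);x=np.array([y[1],-y[0],0])
o=(L+R)/2+x*.068;print("origin",o,np.degrees(yaw))
b=o+x*.06;print("hinge",b)
a=cv2.imread("pics/t1.png")[150:290,320:460];s=cv2.imread("pics/s1.png")[135:295,185:325]
cv2.imwrite("pics/c1.png",np.hstack([cv2.resize(a,(400,400),interpolation=2),cv2.resize(s,(400,400),interpolation=2)]))
E
```

```text
[ 0.5302 -0.0094  0.06  ] [ 0.4795 -0.1437  0.06  ] 0.14349810199088295
origin [ 0.5685 -0.1006  0.06  ] -20.657798997272824
hinge [ 0.6246 -0.1217  0.06  ]
```

View pics/c1.png

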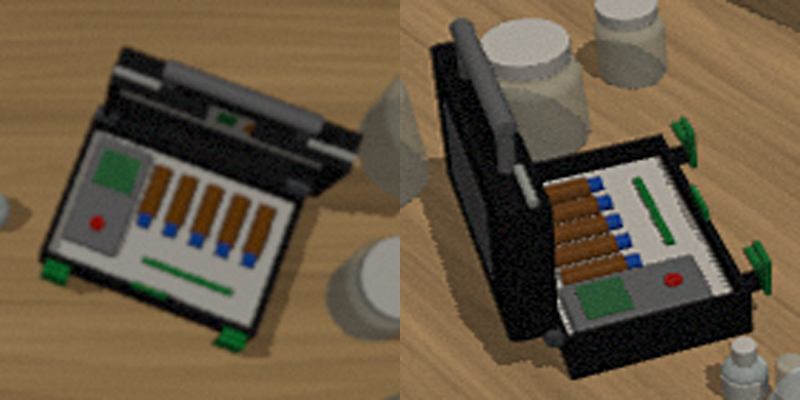

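The crops show the lid a little past upright. The grey bar runs from (165,70) to (325,122) in the top crop and from (462,25) to (507,165) in the scene crop. Next I triangulate the bar.

```bash
cat >> h.py <<'E'
def handle(p,th,sh,s=0.,ax=.156,az=.015):  # p=x,y,yaw of case
    c,n=np.cos(p[2]),np.sin(p[2])
    lx=.06-ax*np.cos(th)+az*np.sin(th);lz=.045+ax*np.sin(th)+az*np.cos(th)
    ly=sh+s
    return np.array([p[0]+c*lx-n*ly,p[1]+n*lx+c*ly,lz])
E
python3 - <<'E'
from h import *
C={"top":cam("top"),"scene":cam("scene")}
T=lambda u,v:(320+u/2.857,150+v/2.857)
S=lambda u,v:(185+(u-400)/2.857,135+v/2.5)
ob=[("top",T(245,96),0),("scene",S(484.,95),0),]
def tri(a,b):
    return least_squares(lambda X:np.r_[(proj(C["top"],X)-a).ravel(),(proj(C["scene"],X)-b).ravel()],[.6,-.1,.2])
for a,b in((T(168,74),S(507,160)),(T(322,122),S(462,28)),(T(245,97),S(485,94))):
    r=tri(a,b);print(r.x,r.cost)
p0=[.5685,-.1006,np.radians(-20.66)]
for th in(1.57,1.7,1.8):
  for s in (0,-.012): print(th,s,handle(p0,th,s))
s=sensors.state();R=Ro.from_rotvec(s["eef_rot"]).as_matrix();print(R)
E
```

```text
[ 0.646  -0.0823  0.1748] 0.4137662508917106
[ 0.6035 -0.182   0.1998] 0.5071766200621577
[ 0.6248 -0.1327  0.1854] 1.4932056866248995
1.57 0 [ 0.6386 -0.127   0.201 ]
1.57 -0.012 [ 0.6343 -0.1382  0.201 ]
1.7 0 [ 0.6574 -0.1341  0.1978]
1.7 -0.012 [ 0.6531 -0.1453  0.1978]
1.8 0 [ 0.6715 -0.1394  0.1935]
1.8 -0.012 [ 0.6672 -0.1507  0.1935]
[[ 0.916   0.4012  0.    ]
 [ 0.4012 -0.916  -0.0001]
 [-0.      0.0001 -1.    ]]
```

>>> {"fn": "arm_command", "kwargs": {"moves": [[0, 40, -20, -40, -5], [0, 85, -40, -70, -10], [0, 130, -60, -95, -15], [0, 175, -80, -95, -20], [0, 220, -100, -95, -25], [0, 265, -120, -95, -30], [0, 310, -140, -95, -35], [0, 355, -160, -95, -40], [0, 395, -180, -95, -45.7], [0, 435, -198, -95, -45.7], [0, 467, -213, -95, -45.7], [0, 467, -213, -95, -45.7], [0, 467, -213, -95, -45.7], [0, 467, -213, -95, -45.7], [0, 467, -213, -95, -45.7]]}}

```text
time_s: 2.3
tcp_pos: [0.5723, -0.1454, 0.4999]
eef_rot: [2.585, 1.785, -0.0]
contact_force: [0.0, -0.0, 0.1]
grip_width: 1.0
grasp_force: 0.0
```

Run:
```python
from h import *
s=sensors.state();a=imaging.capture("wrist");np.save("s2.npy",np.r_[s["tcp_pos"],s["eef_rot"]])
cv2.imwrite("pics/w1.png",a[...,::-1]);print(s["time_s"],s["tcp_pos"],s["joints"],Ro.from_rotvec(s["eef_rot"]).as_matrix())
```

```text
2.3 [ 0.5723 -0.1454  0.4999] [-0.3846  0.3427  0.3185  1.5465 -0.0003  1.5485] [[ 0.3544  0.9351  0.0001]
 [ 0.9351 -0.3544 -0.0003]
 [-0.0003  0.0002 -1.    ]]
```

View pics/w1.png

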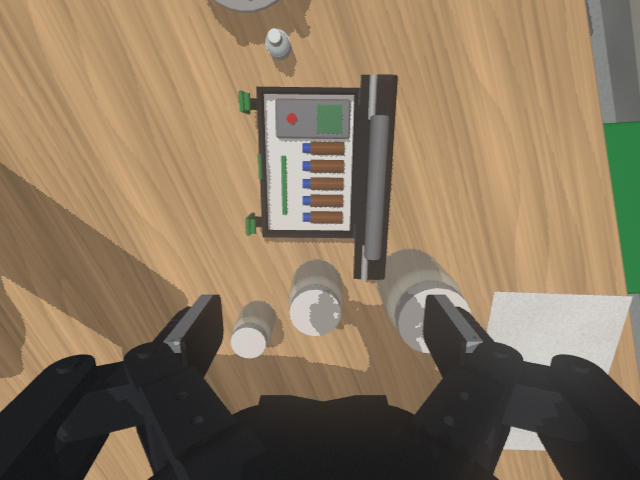

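The wrist picture shows the base rim between columns 257 and 358 and rows 88 to 240, with the tongue at (261,166). The lid's front face spans (361,75) to (384,280), and the bar runs from (379,115) to (374,260). A close crop follows to check.

Run:
```python
import cv2
a=cv2.imread("pics/w1.png")[65:295,225:415]
b=cv2.resize(a,None,fx=2.6,fy=2.6,interpolation=cv2.INTER_CUBIC);b=cv2.convertScaleAbs(b,alpha=1.8,beta=10)
cv2.imwrite("pics/w1c.png",b);print(b.shape)
```

```text
(598, 494, 3)
```

View pics/w1c.png

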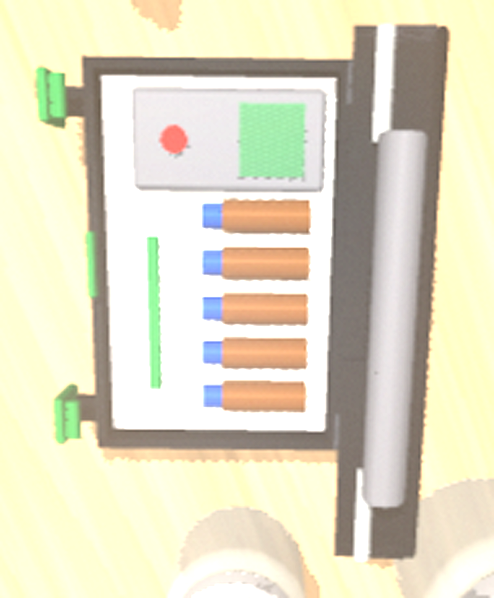

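The crop confirms it: this is the only case. Front rim corners are at (83,58) and (99,447) in the crop, the tongue spans rows 233 to 296, the lid face corners are at (355,27), (447,27), (337,555) and (412,557), and the bar runs from (404,130) to (384,506). Next I fit the case pose, lid angle and shift.

Run:
```python
from h import *
v=np.load("s2.npy");c=cam("wrist",{"tcp_pos":v[:3],"eef_rot":v[3:]});ct=cam("top")
W=lambda u,v:np.array([225+(u+.5)/2.6-.5,65+(v+.5)/2.6-.5])
def kit(p,q):
    return np.array([p[0]+np.cos(p[2])*q[0]-np.sin(p[2])*q[1],p[1]+np.sin(p[2])*q[0]+np.cos(p[2])*q[1],q[2]])
base=[(W(83,58),(-.06,.09,.045)),(W(99,447),(-.06,-.09,.045)),(W(90,234),(-.06,.015,.054)),(W(95,296),(-.06,-.015,.054)),(W(40,70),(-.077,.083,.062)),(W(57,440),(-.077,-.083,.062))]
lid=[(W(355,27),.12,0,.09),(W(447,27),.12,.03,.09),(W(337,555),.12,0,-.09),(W(412,557),.12,.03,-.09)]
def f(P):
    r=[1*(proj(c,kit(P,q))[0]-u) for u,q in base]
    for u,ax,az,s in lid: r.append(proj(c,handle(P,P[3],P[4],s,ax,az))[0]-u)
    b=(proj(c,handle(P,P[3],P[4],.052))[0]+proj(c,handle(P,P[3],P[4],-.052))[0])/2
    e=b-(W(404,130)+W(384,506))/2; r.append(e)
    return np.ravel(r)
r=least_squares(f,[.5685,-.1006,-.36,1.57,0],loss="soft_l1")
print(r.x,np.degrees(r.x[2]));print(f(r.x).reshape(-1,2).round(1))
print("handle",handle(r.x,r.x[3],r.x[4]))
P=r.x
for u in((340,244),(402,267)):print(u)
print(proj(ct,[kit(P,(-.07,.072,.06)),kit(P,(-.07,-.072,.06)),handle(P,P[3],P[4])]))
s=cam("scene");print(proj(s,[handle(P,P[3],P[4],.05),handle(P,P[3],P[4],-.05),kit(P,(-.06,.09,.045))]))
np.save("P.npy",P)
```

```text
[ 0.5717 -0.1011 -0.372   1.4599 -0.007 ] -21.316819681112953
[[ 0.8 -0.4]
 [ 0.6  0.4]
 [-0.6 -0.7]
 [-1.5  0.9]
 [-0.6 -0.7]
 [ 0.6  1.2]
 [-0.2 -0.3]
 [ 1.6 -0.6]
 [-1.   0.1]
 [ 1.5  1. ]
 [-0.7  0.3]]
handle [ 0.6229 -0.1286  0.2017]
(340, 244)
(402, 267)
[[339.6248 242.8694]
 [401.559  266.6344]
 [404.2701 183.3128]]
[[221.8811 184.4146]
 [207.5522 147.2346]
 [307.7064 251.6847]]
```

Fit: the case is at (0.572, -0.101) with yaw -21.3°, lid angle about 1.46 rad, shift about -7 mm, and bar height 0.202 m, all matching the given sizes. Next I move to grasp the bar.

>>> {"fn": "arm_command", "kwargs": {"moves": [[0, 18, 22, 20, 0.5], [0, 34, 41, 40, 0.5], [0, 34, 41, 70, 0.5], [0, 34, 41, 100, 0.5], [0, 34, 41, 125, 0.5], [0, 34, 41, 143, 0.5], [0, 34, 41, 143, 0.5], [0, 34, 41, 143, 0.5]], "squeeze": 40}}

```text
time_s: 3.15
tcp_pos: [0.623, -0.1277, 0.3572]
eef_rot: [2.593, 1.774, -0.0]
contact_force: [-0.4, -0.0, 1.0]
grip_width: 0.999
grasp_force: 0.0
```

>>> {"fn": "arm_command", "kwargs": {"moves": [[1, 0, 0, 0, 0], [1, 0, 0, 0, 0], [1, 0, 0, 0, 0], [1, 0, 0, 0, 0], [1, 0, 0, 0, 0], [1, 0, 0, 0, 0], [1, 0, 0, 0, 0], [1, 0, 0, 0, 0], [1, 0, 0, 0, 0], [1, 0, 0, 0, 0]]}}

```text
time_s: 4.15
tcp_pos: [0.6235, -0.127, 0.3571]
eef_rot: [2.591, 1.776, 0.001]
contact_force: [-0.5, -0.2, 4.2]
grip_width: 0.145
grasp_force: 39.1
```

Run:
```python
from h import *
s=sensors.state();a=imaging.capture("wrist");np.save("s3.npy",np.r_[s["tcp_pos"],s["eef_rot"]])
b=cv2.convertScaleAbs(cv2.cvtColor(a,cv2.COLOR_RGB2BGR),alpha=1.7,beta=10)
cv2.imwrite("pics/w2.png",b);print(s)
```

```text
{'time_s': 4.15, 'joints': array([-0.327 ,  0.4484,  0.1284,  1.2499, -0.    ,  1.613 ]), 'qd': array([ 0.    ,  0.0016, -0.0001, -0.001 , -0.0023,  0.0008]), 'joint_efforts': array([ -0.0112, -52.6588,  27.8367,   0.1465,  -0.0336,  -0.0289]), 'tcp_pos': array([ 0.6235, -0.127 ,  0.3571]), 'eef_rot': array([2.5907, 1.7756, 0.0008]), 'contact_force': array([-0.4802, -0.1668,  4.2006]), 'moment': array([-0.0459, -0.1235, -0.0309]), 'grasp_force': 39.108601212501526, 'grip_width': 0.1448820526104985}
```

View pics/w2.png

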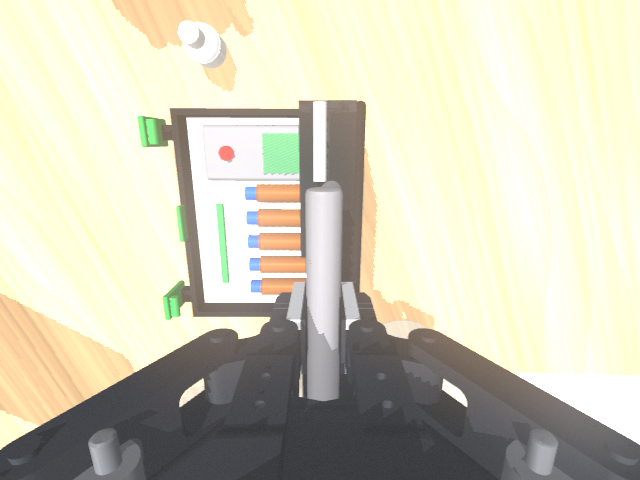

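The fingers hold the bar; lid far corners are at (301,102) and (363,102), base front corners at (172,109) and (193,317). Next I slide the lid 7 mm along +y (tool +x) and measure again.

>>> {"fn": "arm_command", "kwargs": {"moves": [[1, 2, 0, 0, 0], [1, 4, 0, 0, 0], [1, 6, 0, 0, 0], [1, 7, 0, 0, 0], [1, 7, 0, 0, 0], [1, 7, 0, 0, 0], [1, 7, 0, 0, 0]], "squeeze": 60}}

```text
time_s: 4.9
tcp_pos: [0.626, -0.1204, 0.3572]
eef_rot: [2.591, 1.775, 0.0]
contact_force: [0.5, -1.2, 5.2]
grip_width: 0.143
grasp_force: 58.5
```

Run:
```python
from h import *
s=sensors.state();a=imaging.capture("wrist");np.save("s4.npy",np.r_[s["tcp_pos"],s["eef_rot"]])
b=cv2.convertScaleAbs(cv2.cvtColor(a,cv2.COLOR_RGB2BGR),alpha=1.7,beta=10)
o=cv2.cvtColor(cv2.imread("pics/w2.png"),cv2.COLOR_BGR2RGB)[...,::-1]
cv2.imwrite("pics/w3full.png",b)
f=lambda m:cv2.resize(m[90:330,130:380],None,fx=2.4,fy=2.4,interpolation=cv2.INTER_CUBIC)
cv2.imwrite("pics/w3.png",f(b));print(f(b).shape,s["tcp_pos"],s["contact_force"])
```

```text
(576, 600, 3) [ 0.626  -0.1204  0.3572] [ 0.478  -1.198   5.2269]
```

View pics/w3.png

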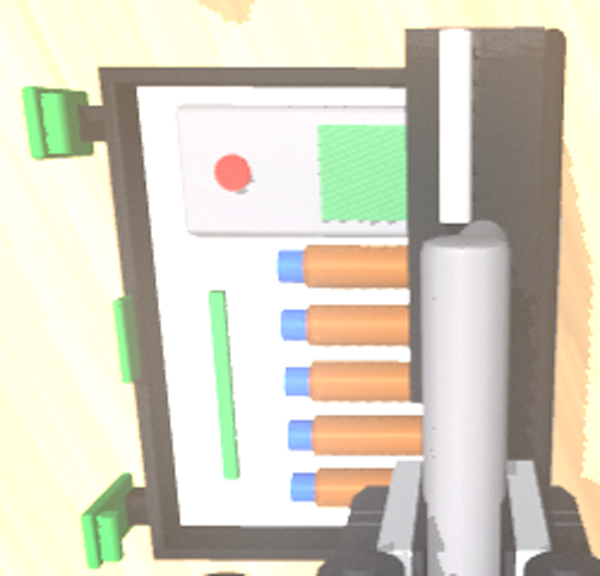

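In this crop the lid corners are at (406,29) and (556,29), the notch edge at (411,402), the rim corners at (101,68) and (155,559), and the tongue spans rows 297 to 382. Refitting the shift.

Run:
```python
from h import *
v=np.load("s4.npy");c4=cam("wrist",{"tcp_pos":v[:3],"eef_rot":v[3:]});
v3=np.load("s3.npy");v2=np.load("s2.npy");c2=cam("wrist",{"tcp_pos":v2[:3],"eef_rot":v2[3:]})
W2=lambda u,v:np.array([225+(u+.5)/2.6-.5,65+(v+.5)/2.6-.5])
W=lambda u,v:np.array([130+(u+.5)/2.4-.5,90+(v+.5)/2.4-.5])
kit=lambda p,q:np.array([p[0]+np.cos(p[2])*q[0]-np.sin(p[2])*q[1],p[1]+np.sin(p[2])*q[0]+np.cos(p[2])*q[1],q[2]])
k=[(-.06,.09,.045),(-.06,-.09,.045),(-.06,.015,.057),(-.06,-.015,.057)]
b4=list(zip([W(101,68),W(155,559),W(119,297),W(130,382)],k))
l4=[(W(406,29),.12,0,.09),(W(411,402),.12,0,.0165),(W(558,29),.12,.03,.09)]
def f(P):
    r=[proj(c4,kit(P,q))[0]-u for u,q in b4]
    for u,ax,az,s in l4: r.append(proj(c4,handle(P,P[3],P[4],s,ax,az))[0]-u)
    h=handle(P,P[3],P[4]);x=np.array([np.cos(P[2]),np.sin(P[2])])
    r.append([300*0+1000*.7*(x@(h[:2]-v[:2])),0])
    return np.ravel(r)
r=least_squares(f,np.load("P.npy"),loss="soft_l1");P=r.x
print(P,np.degrees(P[2]));print(f(P).reshape(-1,2).round(1))
print(handle(P,P[3],P[4]), v[:3]-[0,0,.155])
# shift from single marks with base fixed
for u,ax,az,s in l4:
    print(least_squares(lambda q:(proj(c4,handle(P,P[3],q[0],s,ax,az))[0]-u)[1],[0]).x)
np.save("P4.npy",P)
```

```text
[ 0.5727 -0.1003 -0.368   1.452  -0.0016] -21.08266191836513
[[ 1.1 -1.2]
 [ 2.4 -0.2]
 [-1.3  0.7]
 [-1.6  0.6]
 [-1.1  0.3]
 [-0.1  0.4]
 [ 3.2 -0.6]
 [-0.4  0. ]]
[ 0.6247 -0.1221  0.2017] [ 0.626  -0.1204  0.2022]
[-0.0015]
[-0.0014]
[-0.0019]
```

```bash
cat >> h.py <<'E'
def arc(f0,f1,n,r=.1567):
    f=np.linspace(f0,f1,n+1)[1:]
    return np.c_[-r*(np.cos(f)-np.cos(f0)),r*(np.sin(f0)-np.sin(f))]*1000
E
python3 - <<'E'
from h import *
A=arc(1.548,.90,17);B=arc(.90,.296,17)
print(A.round(1).tolist());print(B.round(1).tolist())
E
```

```text
[[-6.0, 0.2], [-11.9, 0.7], [-17.9, 1.4], [-23.8, 2.4], [-29.6, 3.5], [-35.4, 4.9], [-41.2, 6.5], [-46.9, 8.3], [-52.5, 10.3], [-58.0, 12.6], [-63.5, 15.0], [-68.8, 17.7], [-74.1, 20.5], [-79.2, 23.6], [-84.2, 26.8], [-89.1, 30.3], [-93.8, 33.9]]
[[-4.3, 3.5], [-8.5, 7.2], [-12.5, 11.1], [-16.4, 15.0], [-20.2, 19.1], [-23.8, 23.4], [-27.2, 27.8], [-30.5, 32.2], [-33.6, 36.8], [-36.6, 41.6], [-39.4, 46.4], [-42.0, 51.3], [-44.5, 56.3], [-46.8, 61.4], [-48.9, 66.5], [-50.8, 71.7], [-52.5, 77.0]]
```

>>> {"fn": "arm_command", "kwargs": {"moves": [[1, 0.3, -6, 0.2, 0], [1, 0.6, -12, 0.7, 0], [1, 1, -18, 1.4, 0], [1, 1, -23.8, 2.4, 0], [1, 1, -29.6, 3.5, 0], [1, 1, -35.4, 4.9, 0], [1, 1, -41.2, 6.5, 0], [1, 1, -46.9, 8.3, 0], [1, 1, -52.5, 10.3, 0], [1, 1, -58, 12.6, 0], [1, 1, -63.5, 15, 0], [1, 1, -68.8, 17.7, 0], [1, 1, -74.1, 20.5, 0], [1, 1, -79.2, 23.6, 0], [1, 1, -84.2, 26.8, 0], [1, 1, -89.1, 30.3, 0], [1, 1, -93.8, 33.9, 0]]}}

```text
time_s: 6.65
tcp_pos: [0.5382, -0.0853, 0.3226]
eef_rot: [-2.591, -1.776, 0.0]
contact_force: [3.3, -1.7, -3.9]
grip_width: 0.142
grasp_force: 62.6
```

>>> {"fn": "arm_command", "kwargs": {"moves": [[1, 0, -4.3, 3.5, 0], [1, 0, -8.5, 7.2, 0], [1, 0, -12.5, 11.1, 0], [1, 0, -16.4, 15, 0], [1, 0, -20.2, 19.1, 0], [1, 0, -23.8, 23.4, 0], [1, 0, -27.2, 27.8, 0], [1, 0, -30.5, 32.2, 0], [1, 0, -33.6, 36.8, 0], [1, 0, -36.6, 41.6, 0], [1, 0, -39.4, 46.4, 0], [1, 0, -42, 51.3, 0], [1, 0, -44.5, 56.3, 0], [1, 0, -46.8, 61.4, 0], [1, 0, -48.9, 66.5, 0], [1, 0, -50.8, 71.7, 0], [1, 0, -52.5, 77, 0], [1, 0, -52.5, 77, 0]]}}

```text
time_s: 8.45
tcp_pos: [0.489, -0.0664, 0.2445]
eef_rot: [-2.59, -1.775, 0.002]
contact_force: [-1.9, 0.5, -1.7]
grip_width: 0.145
grasp_force: 69.2
```

Run:
```python
from h import *
s=sensors.state();a=imaging.capture("wrist");np.save("s5.npy",np.r_[s["tcp_pos"],s["eef_rot"]])
b=cv2.convertScaleAbs(cv2.cvtColor(a,cv2.COLOR_RGB2BGR),alpha=1.9,beta=10)
cv2.imwrite("pics/w4.png",b);print(s["tcp_pos"],s["contact_force"],s["moment"])
P=np.load("P4.npy");h=s["tcp_pos"]-[0,0,.155];print("z above hinge",h[2]-.045,"theta",np.arcsin((h[2]-.045)/.1567)-.0959)
x=np.array([np.cos(P[2]),np.sin(P[2])]);y=np.array([-x[1],x[0]]);d=h[:2]-P[:2];print("kit x,y of bar",x@d,y@d)
```

```text
[ 0.489  -0.0664  0.2445] [-1.9319  0.5424 -1.7242] [ 0.1828  0.4338 -0.0634]
z above hinge 0.04452860480476374 theta 0.19223507558824388
kit x,y of bar -0.09031529605453809 0.0015075601855906243
```

View pics/w4.png

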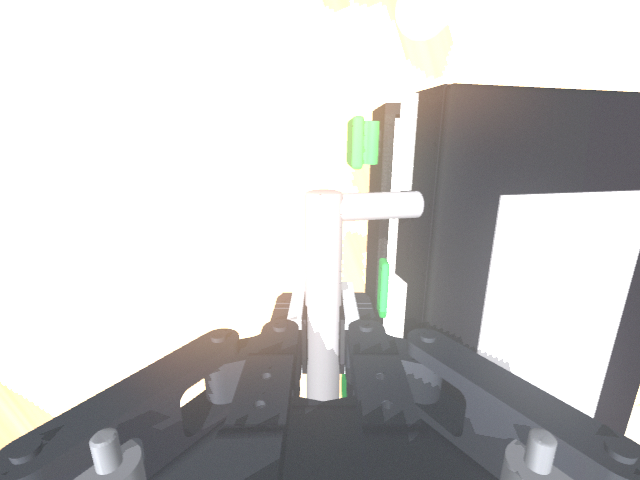

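The picture shows the base +y rim corner at (373,107), the tongue between rows 259 and 316 at column 383, and the lid's front wall starting near (418,94), with a step near (398,277) that could be the notch edge. A closer crop with predicted marks follows.

Run:
```python
from h import *
s=sensors.state();v=np.load("s5.npy");c=cam("wrist",{"tcp_pos":v[:3],"eef_rot":v[3:]})
a=imaging.capture("wrist")[...,::-1]
g=(255*(a/255.)**.45).astype(np.uint8)[75:335,340:520]
g=np.ascontiguousarray(np.hstack([cv2.resize(g,None,fx=2.3,fy=2.3,interpolation=2)]*1))
P=np.load("P4.npy");kit=lambda q:np.array([P[0]+np.cos(P[2])*q[0]-np.sin(P[2])*q[1],P[1]+np.sin(P[2])*q[0]+np.cos(P[2])*q[1],q[2]])
th=.192
pts={"base+":kit((-.06,.09,.045)),"ton+":kit((-.06,.015,.057)),"ton-":kit((-.06,-.015,.057)),"lid+":handle(P,th,0,.09,.12,0),"lidtop":handle(P,th,0,.09,.12,.03),"not+":handle(P,th,0,.0165,.12,0),"not-":handle(P,th,0,-.0165,.12,0),"post+":handle(P,th,0,.046)}
for k,q in pts.items():
    u=proj(c,q)[0];w=(u-[340,75]+.5)*2.3-.5;print(k,u.round(1),w.round(0))
cv2.imwrite("pics/w5.png",g);print(g.shape)
```

```text
base+ [389.6 102.4] [115.  64.]
ton+ [385.9 263.1] [106. 433.]
ton- [383.  317.8] [100. 559.]
lid+ [405.9  96.1] [152.  49.]
lidtop [445.7  84.2] [244.  22.]
not+ [395.1 268.2] [127. 445.]
not- [391.1 331.7] [118. 591.]
post+ [324.9 215.2] [-34. 323.]
(598, 414, 3)
```

View pics/w5.png

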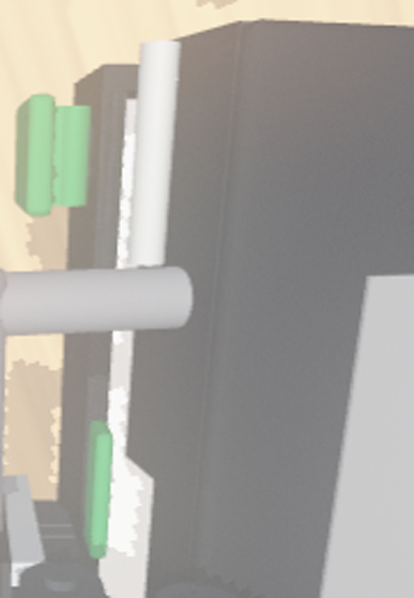

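The rim corner and lid corner agree with the prediction to within about 0.5 mm, and the notch and tongue agree once a small scale error is taken out. The lid is therefore within the 1.5 mm play. Next I lower it in small steps and feel for contact.

>>> {"fn": "arm_command", "kwargs": {"moves": [[1, 0.2, -0.8, 3, 0], [1, 0.4, -1.6, 6, 0], [1, 0.4, -2.3, 9, 0], [1, 0.4, -3, 12, 0], [1, 0.4, -3, 12, 0]]}}

```text
time_s: 9.05
tcp_pos: [0.4862, -0.0649, 0.2334]
eef_rot: [-2.59, -1.775, 0.003]
contact_force: [-5.8, 1.2, 4.0]
grip_width: 0.142
grasp_force: 69.8
```

>>> {"fn": "arm_command", "kwargs": {"moves": [[1, 0, -0.2, 1, 0], [1, 0, -0.4, 2, 0], [1, 0, -0.4, 2, 0]]}}

```text
time_s: 9.35
tcp_pos: [0.4858, -0.0647, 0.2318]
eef_rot: [-2.59, -1.775, 0.003]
contact_force: [-8.0, 2.1, 5.2]
grip_width: 0.14
grasp_force: 69.9
```

>>> {"fn": "arm_command", "kwargs": {"moves": [[1, 0, -0.2, 1, 0], [1, 0, -0.4, 2, 0], [1, 0, -0.4, 2, 0]]}}

```text
time_s: 9.65
tcp_pos: [0.4853, -0.0646, 0.2293]
eef_rot: [-2.59, -1.775, 0.003]
contact_force: [-5.5, 1.4, 0.4]
grip_width: 0.142
grasp_force: 70.6
```

>>> {"fn": "arm_command", "kwargs": {"moves": [[1, 0, -0.7, 1, 0], [1, 0, -1, 1, 0]]}}

```text
time_s: 9.85
tcp_pos: [0.4849, -0.0644, 0.2284]
eef_rot: [-2.591, -1.775, 0.002]
contact_force: [-5.4, -0.0, 0.7]
grip_width: 0.141
grasp_force: 70.4
```

>>> {"fn": "arm_command", "kwargs": {"moves": [[1, 0, -0.2, 1, 0], [1, 0, -0.2, 1, 0]]}}

```text
time_s: 10.05
tcp_pos: [0.4847, -0.0644, 0.2275]
eef_rot: [-2.59, -1.775, 0.002]
contact_force: [-6.1, 1.1, 1.7]
grip_width: 0.142
grasp_force: 70.6
```

>>> {"fn": "arm_command", "kwargs": {"moves": [[1, 0, -0.1, 1, 0], [1, 0, -0.1, 1, 0]]}}

```text
time_s: 10.25
tcp_pos: [0.4846, -0.0643, 0.2265]
eef_rot: [-2.59, -1.775, 0.002]
contact_force: [-5.1, 2.1, 0.8]
grip_width: 0.142
grasp_force: 70.6
```

>>> {"fn": "arm_command", "kwargs": {"moves": [[1, 0, -0.2, 1, 0], [1, 0, -0.2, 1, 0]]}}

```text
time_s: 10.45
tcp_pos: [0.4844, -0.0642, 0.2255]
eef_rot: [-2.59, -1.775, 0.002]
contact_force: [-5.3, 1.7, 1.7]
grip_width: 0.138
grasp_force: 70.7
```

>>> {"fn": "arm_command", "kwargs": {"moves": [[1, 0, -0.2, 1, 0], [1, 0, -0.2, 1, 0]]}}

```text
time_s: 10.65
tcp_pos: [0.4842, -0.0641, 0.2246]
eef_rot: [-2.59, -1.775, 0.002]
contact_force: [-6.3, 2.1, 1.0]
grip_width: 0.138
grasp_force: 70.7
```

>>> {"fn": "arm_command", "kwargs": {"moves": [[1, 0, -0.2, 1, 0], [1, 0, -0.2, 1, 0]]}}

```text
time_s: 10.85
tcp_pos: [0.484, -0.0641, 0.2236]
eef_rot: [-2.59, -1.775, 0.002]
contact_force: [-5.4, 1.3, 2.6]
grip_width: 0.14
grasp_force: 70.7
```

>>> {"fn": "arm_command", "kwargs": {"moves": [[1, 0, -0.2, 1, 0], [1, 0, -0.2, 1, 0]]}}

```text
time_s: 11.05
tcp_pos: [0.4838, -0.064, 0.2227]
eef_rot: [-2.59, -1.776, 0.002]
contact_force: [-6.9, 2.7, 2.6]
grip_width: 0.141
grasp_force: 70.8
```

>>> {"fn": "arm_command", "kwargs": {"moves": [[1, 0, -0.2, 1, 0], [1, 0, -0.2, 1, 0]]}}

```text
time_s: 11.25
tcp_pos: [0.4837, -0.0639, 0.2217]
eef_rot: [-2.591, -1.776, 0.002]
contact_force: [-6.2, 1.3, 2.9]
grip_width: 0.14
grasp_force: 70.8
```

Run:
```python
from h import *
s=sensors.state();a=imaging.capture("wrist");np.save("s6.npy",np.r_[s["tcp_pos"],s["eef_rot"]])
np.save("w6.npy",a);print(s["tcp_pos"],s["contact_force"],s["moment"],s["grasp_force"])
b=imaging.capture("scene")
g=(255*(a[...,::-1]/255.)**.45).astype(np.uint8)[75:335,340:500];h=(255*(b[...,::-1]/255.)**.6).astype(np.uint8)[150:290,190:330]
cv2.imwrite("pics/w6.png",np.hstack([cv2.resize(g,(369,598),interpolation=2),cv2.resize(h,(431,598),interpolation=2)]))
```

```text
[ 0.4837 -0.0639  0.2217] [-6.2235  1.3199  2.8907] [ 0.2436  0.8501 -0.0493] 70.77926516532898
```

>>> {"fn": "arm_command", "kwargs": {"moves": [[1, 0, -0.1, 1, 0], [1, 0, -0.1, 1, 0]]}}

```text
time_s: 11.55
tcp_pos: [0.4835, -0.0639, 0.2207]
eef_rot: [-2.591, -1.775, 0.002]
contact_force: [-6.6, 1.6, 2.9]
grip_width: 0.143
grasp_force: 70.8
```

>>> {"fn": "arm_command", "kwargs": {"moves": [[1, 0, -0.1, 1, 0], [1, 0, -0.1, 1, 0]]}}

```text
time_s: 11.75
tcp_pos: [0.4834, -0.0638, 0.2197]
eef_rot: [-2.59, -1.776, 0.002]
contact_force: [-7.1, 1.8, 3.7]
grip_width: 0.145
grasp_force: 70.8
```

>>> {"fn": "arm_command", "kwargs": {"moves": [[0.65, 0, 0, 0, 0], [0.65, 0, 0, 0, 0], [0.65, 0, 0, 0, 0], [0.65, 0, 0, 0, 0]]}}

```text
time_s: 12.15
tcp_pos: [0.4847, -0.0642, 0.2201]
eef_rot: [2.59, 1.775, 0.002]
contact_force: [-0.2, -0.5, 0.2]
grip_width: 0.353
grasp_force: 0.0
```

Run:
```python
from h import *
s=sensors.state();a=imaging.capture("wrist")
np.save("w7.npy",a);print(s["tcp_pos"],s["contact_force"],s["grasp_force"],s["grip_width"])
w6=np.load("w6.npy")
d=np.abs(a.astype(int)-w6).mean(2)[75:335,380:560];print(d.mean())
g6,g7=[cv2.cvtColor(np.ascontiguousarray(i[80:330,420:620]),cv2.COLOR_RGB2GRAY).astype(np.float32) for i in(w6,a)]
print(cv2.phaseCorrelate(g6,g7))
```

```text
[ 0.4847 -0.0642  0.2201] [-0.2274 -0.5237  0.1847] 0.0 0.35274952212555594
9.892806267806268
((-0.10457376733610602, -0.25774305226981653), 0.4997345854187012)
```

>>> {"fn": "arm_command", "kwargs": {"moves": [[0.65, 0, 0, -20, 0], [0.65, 0, 0, -45, 0], [0.65, 0, 0, -75, 0], [1, 0, 20, -75, 0], [1, 0, 40, -75, 0], [1, 0, 52, -75, 0], [1, 0, 52, -75, 0], [1, 0, 52, -70, 0], [1, 0, 52, -60, 0], [1, 0, 52, -50, 0], [1, 0, 52, -45, 0], [1, 0, 52, -43, 0], [1, 0, 52, -43, 0]], "squeeze": 20}}

```text
time_s: 13.5
tcp_pos: [0.5323, -0.0827, 0.2623]
eef_rot: [-2.591, -1.776, 0.001]
contact_force: [-0.1, 0.8, -0.6]
grip_width: -0.002
grasp_force: 0.0
```

>>> {"fn": "arm_command", "kwargs": {"moves": [[1, 0, 0, 1, 0], [1, 0, 0, 1, 0]]}}

```text
time_s: 13.7
tcp_pos: [0.5327, -0.0828, 0.2621]
eef_rot: [2.591, 1.776, 0.001]
contact_force: [-0.1, 0.0, 0.1]
grip_width: 0.002
grasp_force: 0.0
```

>>> {"fn": "arm_command", "kwargs": {"moves": [[1, 0, 0, 1, 0], [1, 0, 0, 1, 0]]}}

```text
time_s: 13.9
tcp_pos: [0.5326, -0.0828, 0.2609]
eef_rot: [2.591, 1.776, 0.0]
contact_force: [-0.6, 0.4, 0.4]
grip_width: 0.001
grasp_force: 0.0
```

>>> {"fn": "arm_command", "kwargs": {"moves": [[1, 0, 0, 1, 0], [1, 0, 0, 1, 0]]}}

```text
time_s: 14.1
tcp_pos: [0.5325, -0.0828, 0.2597]
eef_rot: [2.591, 1.776, -0.0]
contact_force: [-0.0, 0.1, -1.0]
grip_width: 0.002
grasp_force: 0.0
```

>>> {"fn": "arm_command", "kwargs": {"moves": [[1, 0, 0, 1, 0], [1, 0, 0, 1, 0]]}}

```text
time_s: 14.3
tcp_pos: [0.5325, -0.0828, 0.2586]
eef_rot: [-2.591, -1.776, 0.0]
contact_force: [0.3, -0.5, 0.3]
grip_width: -0.0
grasp_force: 0.0
```

>>> {"fn": "arm_command", "kwargs": {"moves": [[1, 0, 0, 1, 0], [1, 0, 0, 1, 0]]}}

```text
time_s: 14.5
tcp_pos: [0.5325, -0.0828, 0.2576]
eef_rot: [-2.591, -1.776, 0.0]
contact_force: [0.1, -1.1, 0.3]
grip_width: -0.003
grasp_force: 0.0
```

>>> {"fn": "arm_command", "kwargs": {"moves": [[1, 0, 0, 1, 0], [1, 0, 0, 1, 0]]}}

```text
time_s: 14.7
tcp_pos: [0.5325, -0.0828, 0.2567]
eef_rot: [-2.591, -1.776, 0.0]
contact_force: [0.1, -0.7, 0.7]
grip_width: 0.001
grasp_force: 0.0
```

>>> {"fn": "arm_command", "kwargs": {"moves": [[1, 0, 0, 1, 0], [1, 0, 0, 1, 0]]}}

```text
time_s: 14.9
tcp_pos: [0.5325, -0.0828, 0.2557]
eef_rot: [-2.591, -1.776, 0.0]
contact_force: [0.5, 0.1, 0.2]
grip_width: -0.003
grasp_force: 0.0
```

>>> {"fn": "arm_command", "kwargs": {"moves": [[1, 0, 0, 1, 0], [1, 0, 0, 1, 0]]}}

```text
time_s: 15.1
tcp_pos: [0.5326, -0.0828, 0.2552]
eef_rot: [2.591, 1.776, 0.0]
contact_force: [-1.1, -0.2, 3.9]
grip_width: 0.001
grasp_force: 1.6
```

>>> {"fn": "arm_command", "kwargs": {"moves": [[1, 0, 0, 1, 0], [1, 0, 0, 1, 0]]}}

```text
time_s: 15.3
tcp_pos: [0.5325, -0.0827, 0.255]
eef_rot: [2.591, 1.776, 0.001]
contact_force: [-3.3, 1.2, 9.2]
grip_width: -0.003
grasp_force: 4.6
```

Contact comes at a lid-top height of about 82.5 mm, about 0.072 rad. The lid has dropped over the tongue and rests on the catches, not on the tongue at 0.10 rad. Next I press gradually.

>>> {"fn": "arm_command", "kwargs": {"moves": [[1, 0, 0, 1, 0], [1, 0, 0, 1, 0]]}}

```text
time_s: 15.5
tcp_pos: [0.5325, -0.0827, 0.2547]
eef_rot: [2.59, 1.776, 0.001]
contact_force: [-5.8, 2.3, 14.1]
grip_width: 0.002
grasp_force: 7.2
```

>>> {"fn": "arm_command", "kwargs": {"moves": [[1, 0, 0, 1, 0], [1, 0, 0, 1, 0]]}}

```text
time_s: 15.7
tcp_pos: [0.5324, -0.0826, 0.2544]
eef_rot: [2.59, 1.776, 0.002]
contact_force: [-6.9, 1.9, 19.7]
grip_width: 0.002
grasp_force: 9.7
```

>>> {"fn": "arm_command", "kwargs": {"moves": [[1, 0, 0, 0.7, 0], [1, 0, 0, 0.7, 0]]}}

```text
time_s: 15.9
tcp_pos: [0.5323, -0.0825, 0.254]
eef_rot: [2.59, 1.776, 0.002]
contact_force: [-7.8, 2.7, 22.0]
grip_width: -0.001
grasp_force: 10.8
```

>>> {"fn": "arm_command", "kwargs": {"moves": [[1, 0, 0, 0.6, 0], [1, 0, 0, 0.6, 0]]}}

```text
time_s: 16.1
tcp_pos: [0.5321, -0.0824, 0.2527]
eef_rot: [2.591, 1.776, 0.001]
contact_force: [-6.3, 3.0, 15.5]
grip_width: 0.001
grasp_force: 8.2
```

>>> {"fn": "arm_command", "kwargs": {"moves": [[1, 0, 0, 0.6, 0], [1, 0, 0, 0.6, 0]]}}

```text
time_s: 16.3
tcp_pos: [0.5317, -0.0824, 0.2508]
eef_rot: [-2.59, -1.776, 0.001]
contact_force: [-3.3, 2.0, 6.5]
grip_width: -0.005
grasp_force: 3.3
```

>>> {"fn": "arm_command", "kwargs": {"moves": [[1, 0, 0, 0.7, 0], [1, 0, 0, 0.7, 0]]}}

```text
time_s: 16.5
tcp_pos: [0.5326, -0.0828, 0.2491]
eef_rot: [2.591, 1.776, 0.0]
contact_force: [-0.5, 0.2, -0.2]
grip_width: -0.0
grasp_force: 0.0
```

>>> {"fn": "arm_command", "kwargs": {"moves": [[1, 0, 0, 0.7, 0], [1, 0, 0, 0.7, 0]]}}

```text
time_s: 16.7
tcp_pos: [0.5327, -0.0829, 0.2484]
eef_rot: [2.591, 1.776, 0.0]
contact_force: [0.1, 1.2, 1.5]
grip_width: -0.003
grasp_force: 0.8
```

>>> {"fn": "arm_command", "kwargs": {"moves": [[1, 0, 0, 0.7, 0], [1, 0, 0, 0.7, 0]]}}

```text
time_s: 16.9
tcp_pos: [0.5327, -0.0828, 0.2484]
eef_rot: [2.591, 1.776, 0.001]
contact_force: [-1.9, -0.2, 6.2]
grip_width: -0.007
grasp_force: 3.2
```

It snapped over, and the lid top is now at 75.4 mm against 75 mm nominal. One small press to seat it, then I back off.

>>> {"fn": "arm_command", "kwargs": {"moves": [[1, 0, 0, 1, 0], [1, 0, 0, 1, 0], [1, 0, 0, 1, 0]]}}

```text
time_s: 17.2
tcp_pos: [0.5326, -0.0828, 0.2483]
eef_rot: [2.59, 1.775, 0.001]
contact_force: [-4.1, 1.9, 13.5]
grip_width: 0.004
grasp_force: 6.5
```

>>> {"fn": "arm_command", "kwargs": {"moves": [[1, 0, 0, -1, 0], [1, 0, 0, -5, 0], [1, 0, 0, -20, 0], [1, 0, 0, -50, 0], [1, -20, 0, -90, 0], [1, -60, 0, -130, 0], [1, -60, 0, -170, 0], [1, -60, 0, -210, 0], [1, -60, 0, -240, 0], [1, -60, 0, -240, 0], [1, -60, 0, -240, 0]]}}

```text
time_s: 18.3
tcp_pos: [0.5111, -0.1389, 0.487]
eef_rot: [2.591, 1.775, 0.001]
contact_force: [-0.8, 0.2, -1.0]
grip_width: -0.001
grasp_force: 0.0
```

Run:
```python
from h import *
s=sensors.state();a=imaging.capture("wrist");b=imaging.capture("scene");print(s["tcp_pos"],s["contact_force"])
g=lambda i:(255*(i[...,::-1]/255.)**.5).astype(np.uint8)
c=cam("wrist",s);P=np.load("P4.npy");u=proj(c,[P[0],P[1],.07])[0].astype(int);print(u)
x0=max(u[0]-130,0);y0=max(u[1]-130,0)
A=cv2.resize(g(a)[y0:y0+260,x0:x0+260],(400,400),interpolation=2);B=cv2.resize(g(b)[150:290,190:330],(400,400),interpolation=2)
cv2.imwrite("pics/f.png",np.hstack([A,B]))
```

```text
[ 0.5111 -0.1389  0.487 ] [-0.788   0.2498 -1.0398]
[361 153]
```

View pics/f.png

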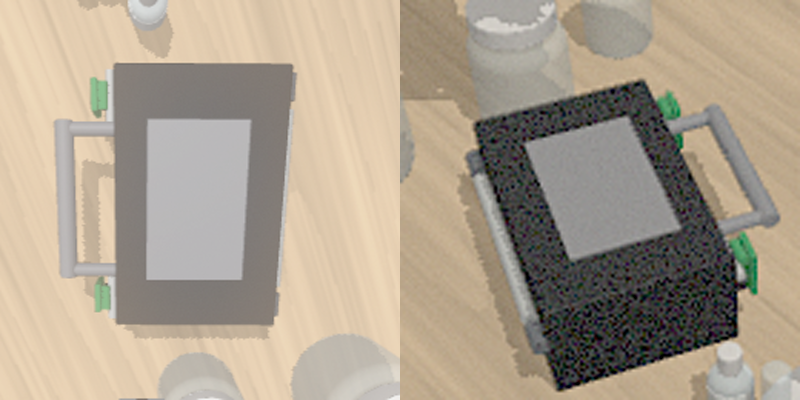

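The case is closed and flush. Both green catches, at (98,95) and (102,297), sit over the strips, the lid is square over the base, and the vial and jars are where they were. Handing in.

```bash
python3 -c "
from workcell import arm;print(arm.sign_off())"
```

```text
the job is handed in; nothing more can be done
None
```

The case is closed and handed in: the lid dropped over the tongue, the catches snapped at a peak press of about 22 N, and the lid top measured about 75 mm, level with closed. In the final picture both catches sit over the lid, the arm is clear, and the vial and jars look unmoved; the tube rack was outside that crop, and I never moved the arm towards it.

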